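# Pull the sloping hood sash down onto its seal with the hook pole

### The arm

A 7-joint arm with a two-finger parallel gripper is mounted at the origin on the work surface. World frame = base frame: x ahead of the robot, y to its left, z up, the work surface at z = 0. Lengths are in m, angles in rad, forces in N, time in s.
With the tool pointing down it reaches from about 0.425 to 0.925 m from the base axis. Payload 6.8 kg.
Tool frame: the origin (TCP) lies at the very end of the fingers, on their centre line; the grasp point (between the pads) lies 19 mm behind it; z points along the fingers, y is the direction in which the jaws open and shut (so a half turn about z gives the same grasp; the last joint's range is limited). The gripper opens to 85 mm and grips with 20 to 120 N. Pads are 22 mm wide; open, the fingers measure 114 mm over their backs; the gripper's body (76 mm by 85 mm) begins 54 mm behind the grasp point. The pads swing forward as they close: fully open they stand 13 mm farther back than shut.
Start: joints at [-1.428, 0.477, 0.022, 1.555, -0.011, 1.109, -0.083], TCP at [0.168, 0.654, 0.2] pointing down, gripper open.
Joint ranges: [-2.96, 2.96], [-0.34, 2.1], [-1.41, 1.46], [0.24, 2.44], [-1.37, 4.51], [0.17, 1.92], [-2.96, 2.96]. Speed limits (rad/s): [2.39, 2.39, 3.14, 3.14, 3.14, 3.14, 3.14].

### API

Orientations are given as a unit quaternion [w, x, y, z].
In Python, from station import bot gives the robot as it stands.
- The arm moves only by the tool move_arm, never from a script. Its argument "commands" is text: rows parted by semicolons, each of 7 numbers parted by spaces: the opening, from 0 (shut) to 1 (fully open), then the shift along the tool's x, y, z in cm, then the turn, a rotation vector about the tool's x, y, z in degrees. In form: gripper tx ty tz rx ry rz; .... A call has 1 to 12 rows; each row shifts and turns the commanded pose from where the row before left it, along the tool's axes as they then stand; what a row does not reach is not made up. A row lasts 1/12 s, in which the tool goes at most 41.7 mm and 7.16 degrees, less where a joint would pass 70% of its speed; a pose out of reach is approached as far as the arm can. A call with a gripper value outside its range is refused whole. The fingers move at their own pace and stop on an object; "force" is the grip in N (left out, the last holds). Time passes only in rows, so rows that do not move let the fingers close. It gives the time, the measured TCP pose, the force and the opening at its end, in the units of the state.
- bot.get_obs(): the state, without advancing time (a new reading comes with each control period).
- bot.read_camera(name): name is "side" or "top" or "wrist"; returns a dict with "img" (420x560x3 uint8, red, green, blue), "K" (3x3 intrinsics, pixels), "rvec" (rotation vector, rad) and "tvec" (3), from world to camera coordinates, as OpenCV has them; the wrist camera has in their place "hand_eye" (4x4, takes a point from camera to tool coordinates, whose origin is the TCP and whose axes are the flange's). Camera axes: x right, y down, z forward; pixel columns grow to the right and rows downward; lengths in m; the calibration is good to about 2 mm. A picture is of the moment at which its call begins: read the wrist's pose just before it. There is no depth.
- bot.hand_in(): hands the job in, once; it reports no verdict.
The state is a dict: "t": time; "q": joint angles; "joint_vel": joint speeds; "joint_torque": joint torques, N m; "eef_pos": TCP position; "tool_rot": TCP orientation; "contact_force": force on the tool from outside, world axes, zero at the start; "torque": the same for the moment, N m; "gripper_width": opening from 0.0 (shut) to 1.0 (fully open).
Only numpy, scipy, OpenCV 4.12 (cv2) and the standard library are available. Lean on these libraries where they do the work, as an engineer would, in place of code of your own. Each camera call takes 0.05 s, during which the arm holds its last target. There are 200 camera calls.

### The job

Take the hook pole from its stand, hook it into the ring on the raised sash of the sloping bench hood, and pull the sash down gently until you feel it pressed firmly on its rubber seal, so that it stays pressed on it. Then unhook and put the pole back in its stand as it was. Move the sash only with the pole, never haul on it, and leave the box, the bottle and the jar alone.

Things in the scene. Friction and masses are not known exactly. Their poses are not given: they have to be found in the camera images.
- hood: White bench hood, fixed, 315 deep x 280 wide x 292 mm high at the back. Origin on the bench, 175 mm back of its front; x points to its high back. Its top slopes 30 deg, rising along x; a clear sash slides on this slope. At the slope's low end lies a black rubber seal strip, 220 mm wide, sprung (about 3 N per mm). Cheeks at both sides stand 19 mm above the sash's underside.
- hood_sill (a point): Point on the slope near the seal, frame as hood. The sash's lower edge (origin of sash) meets the seal somewhere between 22 mm down-slope and 22 mm up-slope of this point: the strip is set differently each day and its place is not given, so feel for it. 1 mm of squeeze gives 3 N.
- sash: Clear panel 170 (up-slope) x 236 x 8 mm, 0.4 to 0.85 kg. Origin mid lower edge, underside; frame as hood (not tilted). Slides down along (-0.866, 0, -0.5). Stays where left: about 7 N friction less its weight, so 3 to 5 N pulls it down. Starts 55 to 135 mm above the seal. About 10 N beyond the sliding pull seats it (at least 7 N on the seal); hook load never over 18 N.
- sash_ring (a point): Centre of the steel ring on the sash; frame as sash (not tilted). Ring of 6 mm bar, 28 mm clear inside, 40 mm outside, lying parallel to the sash (30 deg) 26 mm above its top face, 35 mm up-slope of its lower edge; two struts on its uphill side, open below. The hook enters from above, square to the slope, and pulls on the downhill bar.
- pole_grip (a point): Middle of the pole's black handle, where to grip it. Frame is level in the stand, where the pole rises 30 deg: rod along (0.866, 0, 0.5) of this frame, hook leg off it along (0.5, 0, -0.866). Handle 130 long (70 back, 60 ahead of here), 16 wide (y), 20 mm thick; then a 10 mm rod to 170 mm ahead. 0.2 kg. Gripped across its width, fingers down, it can keep its 30 deg, as the slope needs.
- pole_hook (a point): Middle of the hook leg, 167.5 mm ahead of pole_grip along the rod and 14 mm off the rod's axis towards the hook's point; frame as pole_grip. The leg is 8 mm thick and ends 32 mm off the axis. When hooked in, with the rod parallel to the slope, this point lies in the ring's plane, about 10 mm downhill of its centre.
- stand_rest (a point): Where pole_grip lies when the pole rests in its stand, 75 mm above the bench; frame as the resting pole. Stand: fixed grey base 220 x 90 mm, aluminium saddle (46 to 74 mm back of here, with an end plate) and fork (97 to 103 mm ahead), both open above, 4 mm play each side of the handle. Between them it is clear down to 65 mm below here.
- sample_box: Bystander: white closed box 100 x 100 x 50 mm; origin under its middle.
- flask: Bystander: white bottle with a blue cap, 60 mm wide, 130 mm high; origin under its middle.
- jar: Bystander: amber jar with a black cap, 60 mm wide, 80 mm high; origin under its middle.
Things that resemble listed ones, but are neither listed nor needed, are in the scene too. Leave any red look-alike of the part that bears stand_rest alone.

How it is judged:
By the outcome, as a careful person would: the job done as asked, in the order asked, and still so for the second after the job is handed in, with the robot touching nothing.
It also fails if it takes over 72 s, if anything falls off the work surface, if the arm or the gripper's body presses on something with over 40 N, if the wrist force passes 120 N, or if a joint passes its speed limit or range.

## Working session

There is one attempt and no reset: what is moved stays moved. The work goes in short steps, Python scripts to look and compute and a tool call to move; the robot and the scene stay as the last step left them, time stands still between calls to the robot, and variables do not carry over. Pictures are saved under pics/ and viewed, about 8 in all and at most 12, crops included, and the job is handed in when it is done.

Besides the shell and the picture viewer there is one more tool, called after "Emit:" by a JSON object that holds its "fn" and its "kwargs". move_arm: Moves the arm, as the interface text tells. Its arguments: {"type":"object","properties":{"commands":{"type":"string"},"force":{"type":"number"}},"required":["commands"]}

```bash
ls; mkdir -p pics; python3 - <<'E'
from station import bot
import cv2,numpy as np
o=bot.get_obs();print({k:np.round(v,3) for k,v in o.items()})
for n in("side","top"):
    c=bot.read_camera(n);cv2.imwrite(f"pics/{n}0.png",c["img"][:,:,::-1])
    R=cv2.Rodrigues(np.array(c["rvec"]))[0];print(n,c["K"],-R.T@np.array(c["tvec"]).ravel(),R)
c=bot.read_camera("wrist");print(c["hand_eye"],c["K"])
cv2.imwrite("pics/wrist0.png",c["img"][:,:,::-1])
E
```

```text
pics
{'t': np.float64(0.0), 'q': array([-1.428,  0.478,  0.022,  1.556, -0.011,  1.109, -0.083]), 'joint_vel': array([-0.002, -0.001, -0.001,  0.002, -0.001,  0.001, -0.001]), 'joint_torque': array([-1.0000e-03, -5.9646e+01,  1.6080e+00, -2.8119e+01,  1.2000e-02,
        9.0000e-03, -0.0000e+00]), 'eef_pos': array([0.167, 0.653, 0.199]), 'tool_rot': array([-0.   ,  0.125,  0.992, -0.001]), 'contact_force': array([0.425, 0.629, 0.843]), 'torque': array([-0.022, -0.03 , -0.021]), 'gripper_width': np.float64(1.004)}
side [[444.35263422   0.         272.70555939]
 [  0.         444.35263422 208.03983817]
 [  0.           0.           1.        ]] [-0.14791586 -0.9733822   1.01290481] [[ 0.83843992 -0.54452091  0.02270396]
 [-0.32113466 -0.52727578 -0.78667197]
 [ 0.44033058  0.65228616 -0.6169536 ]]
top [[478.71550784   0.         281.66502246]
 [  0.         478.71550784 211.11097015]
 [  0.           0.           1.        ]] [ 0.21678031 -0.04271202  1.77212126] [[ 0.02080496 -0.99974591  0.00867629]
 [-0.98912962 -0.02184601 -0.14541438]
 [ 0.14556697 -0.00555663 -0.9893328 ]]
[[-3.55075733e-04 -9.61549385e-01 -2.74631850e-01  6.95691390e-02]
 [ 9.99999782e-01 -1.88440279e-04 -6.33142225e-04 -2.94467636e-04]
 [ 5.57045814e-04 -2.74632015e-01  9.61549243e-01 -1.73944333e-01]
 [ 0.00000000e+00  0.00000000e+00  0.00000000e+00  1.00000000e+00]] [[362.09186332   0.         278.12522927]
 [  0.         362.09186332 208.12530255]
 [  0.           0.           1.        ]]
```

View pics/top0.png

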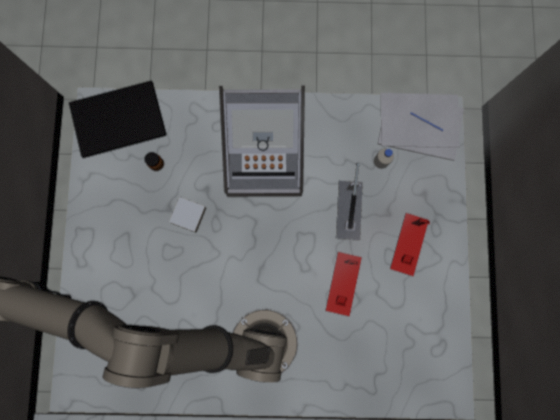

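View pics/side0.png

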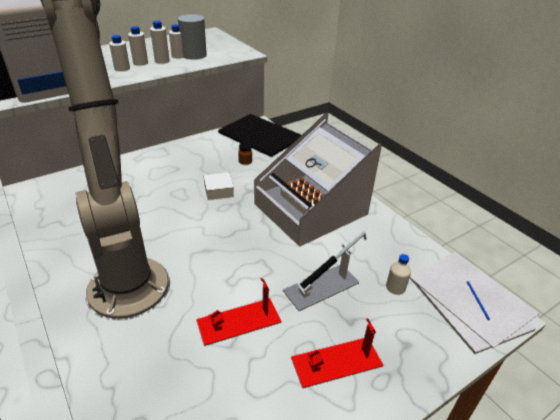

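```bash
python3 - <<'E'
import cv2,numpy as np
t=cv2.imread("pics/top0.png");s=cv2.imread("pics/side0.png")
def c(i,x,y,w,h):return cv2.resize(cv2.convertScaleAbs(i[y:y+h,x:x+w],alpha=1.3),(400,300),interpolation=cv2.INTER_CUBIC)
cv2.imwrite("pics/comp.png",np.vstack([np.hstack([c(t,300,160,100,75+15),c(s,275,220,120,90)]),np.hstack([c(t,205,80,160,120),c(s,245,110,160,120)])]))
E
```

```text
(no output)
```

View pics/comp.png

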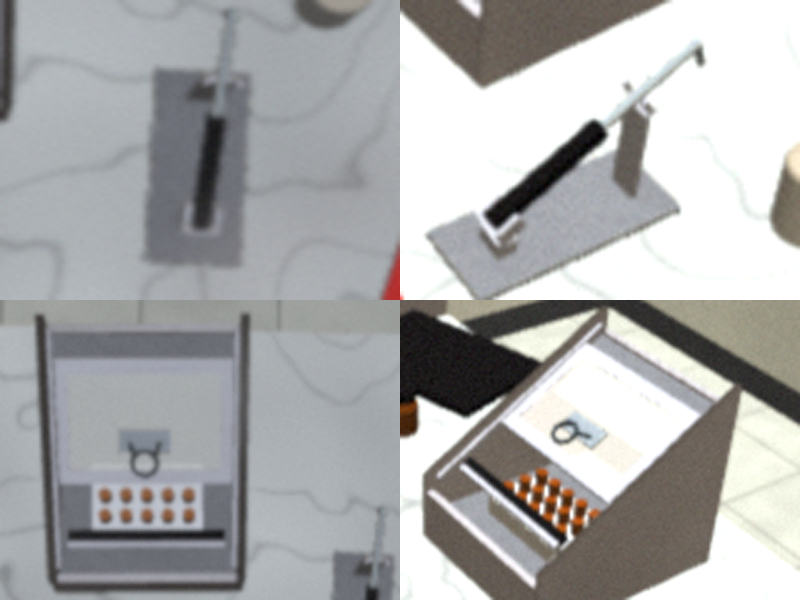

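```bash
cat > h.py <<'E'
import cv2,numpy as np
from station import bot
from scipy.spatial.transform import Rotation as Ro
C={}
def cam(n):
    if n not in C:
        c=bot.read_camera(n);R=cv2.Rodrigues(np.array(c["rvec"]))[0];C[n]=(np.array(c["K"]),R,np.array(c["tvec"]).ravel())
    return C[n]
def ray(n,p):
    K,R,t=cam(n);d=R.T@np.linalg.inv(K)@[p[0],p[1],1];return -R.T@t,d/np.linalg.norm(d)
def tri(pt,ps):
    a,d=ray("top",pt);b,e=ray("side",ps)
    s=np.linalg.lstsq(np.c_[d,-e],b-a,rcond=None)[0];p,q=a+s[0]*d,b+s[1]*e
    return (p+q)/2,np.linalg.norm(p-q)
def onz(n,p,z):
    o,d=ray(n,p);return o+d*(z-o[2])/d[2]
def wrist():
    o=bot.get_obs();c=bot.read_camera("wrist");q=o["tool_rot"]
    T=np.eye(4);T[:3,:3]=Ro.from_quat(np.r_[q[1:],q[0]]).as_matrix();T[:3,3]=o["eef_pos"]
    return c["img"],np.array(c["K"]),T@np.array(c["hand_eye"])
def wproj(K,M,P):
    p=np.linalg.inv(M)@np.r_[P,1];u=K@p[:3];return u[:2]/u[2]
def wonz(K,M,p,z):
    d=M[:3,:3]@np.linalg.inv(K)@[p[0],p[1],1];return M[:3,3]+d*(z-M[2,3])/d[2]
E
python3 - <<'E'
from h import *
for n,a,b in[("hfront",(354,195.1),(335,258.4)),("bend",(357.5,163.6),(364.4,233.5)),("hback",(350.7,227.5),(302,284.5)),("ring",(263,145.6),(310.6,162.8)),("sealL",(233,174),(270.2,174.8)),("sealR",(293.8,174),(310.2,207.2))]:
    p,e=tri(a,b);print(n,p.round(4),round(e,4))
# stand base corners, top crop (z~0.008)
for p in[(152,68),(250,72),(241,266),(147,260)]:print(onz("top",(300+p[0]/4,160+p[1]/3.333),0.008).round(4))
# back corners of hood cheeks tops z .3, front tops
for p in[(40,315),(246,315),(55,588),(242,588)]:
  print([onz("top",(205+p[0]/2.5,80+(p[1]-300)/2.5),z).round(4)[:2] for z in(.3,.11,.13)])
E
```

```text
hfront [ 0.5251 -0.307   0.1056] 0.0003
bend [ 0.626  -0.3107  0.1581] 0.0006
hback [ 0.4147 -0.3027  0.0546] 0.0011
ring [0.6682 0.0157 0.2108] 0.0009
sealL [0.5821 0.123  0.1312] 0.0081
sealR [ 0.5932 -0.0924  0.1232] 0.0017
[ 0.5978 -0.2622  0.008 ]
[ 0.5953 -0.3545  0.008 ]
[ 0.3755 -0.3454  0.008 ]
[ 0.3803 -0.2584  0.008 ]
[array([0.8373, 0.1533]), array([0.9173, 0.1787]), array([0.9089, 0.176 ])]
[array([ 0.8438, -0.1127]), array([ 0.9247, -0.1218]), array([ 0.9162, -0.1208])]
[array([0.4798, 0.1206]), array([0.5137, 0.1417]), array([0.5102, 0.1395])]
[array([ 0.485 , -0.1128]), array([ 0.5196, -0.1219]), array([ 0.516 , -0.1209])]
```

Emit:
{"fn": "move_arm", "kwargs": {"commands": "1 0 0 -4 0 0 -6.2; 1 0 0 -4 0 0 -6.2; 1 0 0 -4 0 0 0; 1 0 0 -4 0 0 0; 1 -2.5 -3 0 0 0 0; 1 -2.5 -3 0 0 0 0; 1 -2.5 -3 0 0 0 0; 1 -2.5 -3 0 0 0 0; 1 -2.5 -3 0 0 0 0; 1 -2.5 -3 0 0 0 0; 1 -2.5 -3 0 0 0 0; 1 -2.5 -3 0 0 0 0"}}

```text
t: 1.25
eef_pos: [0.36, 0.4053, 0.3601]
tool_rot: [0.0, 0.017, 1.0, 0.0]
contact_force: [0.8, 0.0, 0.5]
gripper_width: 0.997
```

```bash
python3 -c "
from h import *
o=bot.get_obs();print(o['q'].round(3),o['t'])"
```

```text
[-1.064  0.14   0.119  1.657 -0.017  1.345  0.594] 1.25
```

Emit:
{"fn": "move_arm", "kwargs": {"commands": "1 -1.4 -3.9 0 0 0 0; 1 -1.4 -3.9 0 0 0 0; 1 -1.4 -3.9 0 0 0 0; 1 -1.4 -3.9 0 0 0 0; 1 -1.4 -3.9 0 0 0 0; 1 -1.4 -3.9 0 0 0 0; 1 -1.4 -3.9 0 0 0 0; 1 -1.4 -3.9 0 0 0 0; 1 -1.4 -3.9 0 0 0 0; 1 0 -2 0 0 0 0; 1 0 0 0 0 0 0; 1 0 0 0 0 0 0"}}

```text
t: 2.25
eef_pos: [0.4722, 0.0309, 0.3601]
tool_rot: [0.0, 0.019, 1.0, 0.0]
contact_force: [-0.8, 0.4, 0.3]
gripper_width: 0.999
```

```bash
python3 -c "
from h import *
i,K,M=wrist();cv2.imwrite('pics/w1.png',cv2.resize(i[:,:,::-1],(800,600),interpolation=cv2.INTER_CUBIC));np.savez('w1',K=K,M=M)
print(M.round(4))"
```

```text
[[ 3.780e-02  9.609e-01  2.745e-01  4.026e-01]
 [ 9.993e-01 -3.640e-02 -1.010e-02  3.310e-02]
 [ 3.000e-04  2.747e-01 -9.615e-01  5.340e-01]
 [ 0.000e+00  0.000e+00  0.000e+00  1.000e+00]]
```

View pics/w1.png

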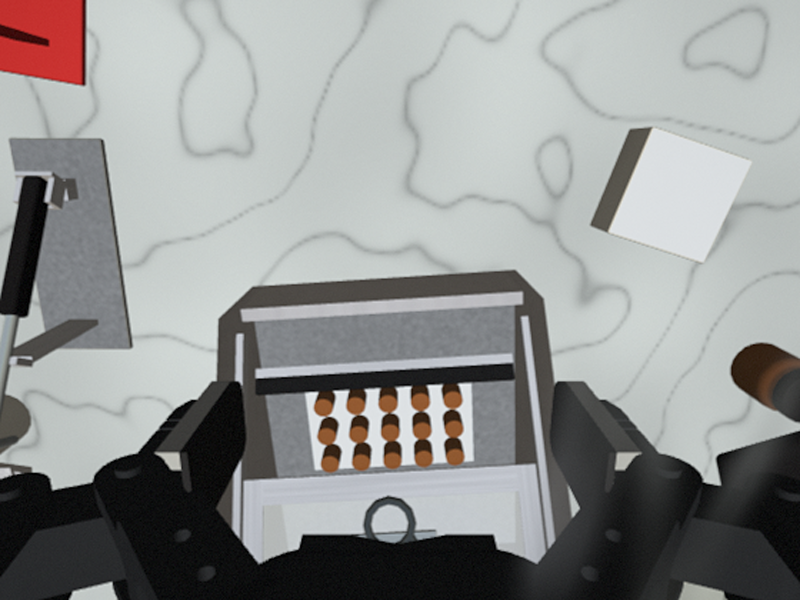

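```bash
python3 - <<'E'
from h import *
d=np.load('w1.npz');K,M=d['K'],d['M'];s=1.4286
f=lambda p,z:wonz(K,M,(p[0]/s,p[1]/s),z)
def yaw(a,b):v=b-a;return np.degrees(np.arctan2(-v[0],v[1]))
for n,a,b,z in[("front",(240,315),(523,297),.11),("sealfront",(257,380),(513,367),.13),("sealback",(257,393),(513,378),.13),("sash",(246,482),(535,465),.171)]:
    A,B=f(a,z),f(b,z);print(n,A.round(4),B.round(4),np.linalg.norm(B-A).round(4),yaw(A,B).round(2))
R=f((389,521),.211);print("ring",R)
# ring triangulate w/ top camera
o,dd=ray("top",(263,145.6));w=M[:3,3];e=R-w;e/=np.linalg.norm(e)
t=np.linalg.lstsq(np.c_[dd,-e],w-o,rcond=None)[0];print(o+t[0]*dd,w+t[1]*e)
# pole handle ends in wrist
print(f((14,313),.1056),f((36,182),.05))
E
```

```text
front [ 0.5343 -0.1073  0.11  ] [0.5274 0.1357 0.11  ] 0.2431 1.63
sealfront [ 0.5865 -0.0933  0.13  ] [0.5828 0.1242 0.13  ] 0.2175 0.98
sealback [ 0.5986 -0.0946  0.13  ] [0.5929 0.1244 0.13  ] 0.2191 1.49
sash [ 0.6575 -0.0995  0.171 ] [0.6506 0.1346 0.171 ] 0.2343 1.7
ring [0.6667864  0.01700746 0.211     ]
[0.66832511 0.01598526 0.20885496] [0.66847679 0.01690468 0.20893329]
[ 0.52641733 -0.30469734  0.1056    ] [ 0.41860634 -0.29812205  0.05      ]
```

Emit:
{"fn": "move_arm", "kwargs": {"commands": "1 -0.2 -3.7 0 0 0 0; 1 -0.2 -3.7 0 0 0 0; 1 -0.2 -3.7 0 0 0 0; 1 -0.2 -3.7 0 0 0 0; 1 -0.2 -3.7 0 0 0 0; 1 -0.2 -3.7 0 0 0 0; 1 -0.2 -3.7 1 0 0 0; 1 0 -3.7 3 0 0 0; 1 0 -3.7 3 0 0 0; 1 0 0 3 0 0 0; 1 0 0 3 0 0 0; 1 0 0 0 0 0 0"}}

```text
t: 3.35
eef_pos: [0.4729, -0.2886, 0.2318]
tool_rot: [-0.005, 0.016, 1.0, 0.002]
contact_force: [0.4, 0.8, -0.0]
gripper_width: 1.0
```

```bash
python3 - <<'E'
from h import *
i,K,M=wrist();np.savez('w2',K=K,M=M);b=i[:,:,::-1].copy()
cv2.imwrite('pics/w2.png',cv2.resize(b,(800,600),interpolation=cv2.INTER_CUBIC))
E
```

```text
(no output)
```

View pics/w2.png

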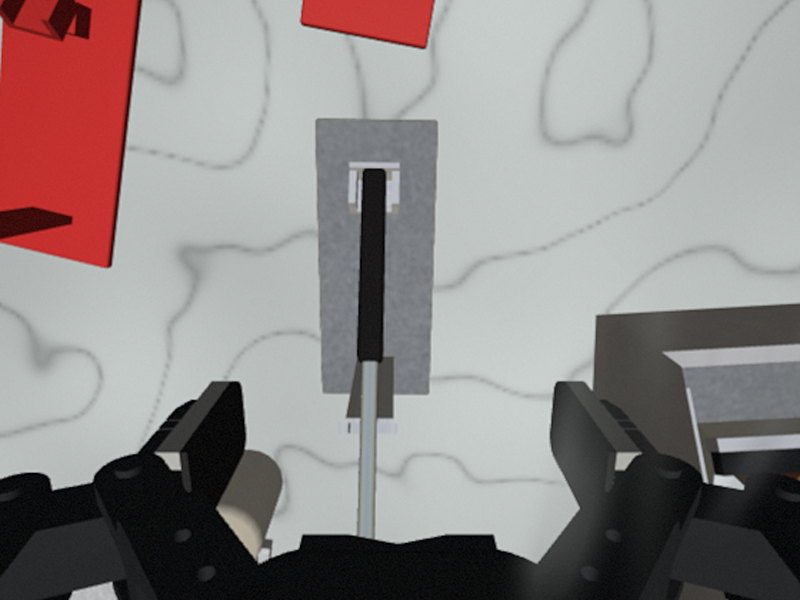

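```bash
python3 - <<'E'
from h import *
d=np.load('w2.npz');K,M=d['K'],d['M'];s=1.4286
f=lambda p,z:wonz(K,M,(p[0]/s,p[1]/s),z)
c=np.cos(np.pi/6);z0=.075
F=f((370,359),z0+.03+.01*c);B=f((373,170),z0-.035+.01*c)
print(F,B,np.linalg.norm(F-B),np.degrees(np.arctan2((F-B)[1],(F-B)[0])))
print(F-[.06*c-.005,0,0],B+[.07*c+.005,0,0])
E1,E2=f((362.5,359),.11),f((382,359),.11);print('width',E1-E2)
b=[f(p,.008) for p in[(316,120),(437,120),(428,394),(323,394)]];print(np.array(b).round(4))
o=bot.get_obs();print(o['eef_pos'],o['tool_rot'])
E
```

```text
[ 0.52372081 -0.30694034  0.11366025] [ 0.41415631 -0.30290495  0.04866025] 0.12745847872002075 -2.1093170650517696
[ 0.47675928 -0.30694034  0.11366025] [ 0.47977809 -0.30290495  0.04866025]
width [-0.00040764 -0.0119726   0.        ]
[[ 0.3784 -0.3446  0.008 ]
 [ 0.3813 -0.2564  0.008 ]
 [ 0.5998 -0.2667  0.008 ]
 [ 0.5968 -0.355   0.008 ]]
[ 0.47429185 -0.28941237  0.23493173] [-0.0030355   0.01603223  0.9998662   0.0011555 ]
```

Emit:
{"fn": "move_arm", "kwargs": {"commands": "1 -0.2 -1.5 0 0 0 0; 1 0 0 3 0 0 0; 1 0 0 3 0 0 0; 1 0 0 3 0 0 0; 1 0 0 1 0 0 0; 1 0 0 0 0 0 0; 1 0 0 0 0 0 0; 1 0 0 0 0 0 0"}}

```text
t: 4.07
eef_pos: [0.4784, -0.3076, 0.1399]
tool_rot: [0.002, 0.017, 1.0, -0.001]
contact_force: [0.7, 0.3, -0.0]
gripper_width: 1.002
```

Emit:
{"fn": "move_arm", "kwargs": {"commands": "1 0.2 0.25 2 0 0 0; 1 0 0 2 0 0 0; 1 0 0 2 0 0 0; 1 0 0 2 0 0 0; 1 0 0 0.4 0 0 0; 1 0 0 0 0 0 0; 1 0 0 0 0 0 0; 1 0 0 0 0 0 0"}}

```text
t: 4.73
eef_pos: [0.476, -0.3053, 0.0553]
tool_rot: [0.001, 0.017, 1.0, -0.001]
contact_force: [0.3, -0.5, -0.5]
gripper_width: 1.002
```

Emit:
{"fn": "move_arm", "kwargs": {"commands": "0 0 0 0 0 0 0; 0 0 0 0 0 0 0; 0 0 0 0 0 0 0; 0 0 0 0 0 0 0; 0 0 0 0 0 0 0; 0 0 0 0 0 0 0; 0 0 0 0 0 0 0; 0 0 0 0 0 0 0; 0 0 0 0 0 0 0; 0 0 0 0 0 0 0", "force": 80}}

```text
t: 5.57
eef_pos: [0.4748, -0.3047, 0.0538]
tool_rot: [0.0, 0.017, 1.0, -0.0]
contact_force: [-0.9, 1.2, 5.0]
gripper_width: 0.127
```

Emit:
{"fn": "move_arm", "kwargs": {"commands": "0 0 0 0 0 0 0; 0 0 0 0 0 0 0; 0 0 0 0 0 0 0; 0 0 0 -0.5 0 0 0; 0 0 0 -0.5 0 0 0; 0 0 0 0 0 0 0; 0 0 0 0 0 0 0"}}

```text
t: 6.15
eef_pos: [0.4748, -0.3043, 0.0636]
tool_rot: [0.0, 0.017, 1.0, -0.0]
contact_force: [-1.1, 0.9, -2.3]
gripper_width: 0.127
```

```bash
python3 - <<'E'
from h import *
i,K,M=wrist();np.savez('w3',K=K,M=M);b=i[:,:,::-1].copy()
c=bot.read_camera("side")["img"][:,:,::-1]
c=cv2.resize(c[200:320,270:400],(434,400),interpolation=cv2.INTER_CUBIC)
b=cv2.resize(b[90:420,120:440],(388,400))
cv2.imwrite('pics/w3.png',np.hstack([b,c[:,:400]]))
o=bot.get_obs();print(o['eef_pos'],o['contact_force'],o['torque'],o['gripper_width'])
E
```

```text
[ 0.47462315 -0.30418902  0.06330574] [-0.33039793  0.98745904 -2.21088971] [-0.03736936  0.0808854  -0.00483224] 0.12632569069282837
```

View pics/w3.png

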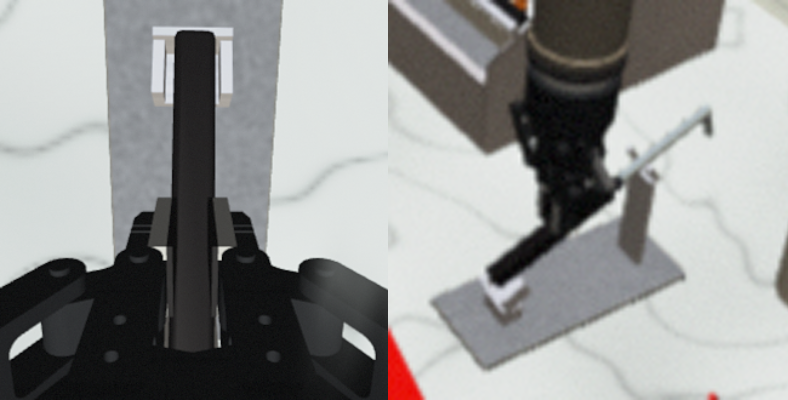

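Emit:
{"fn": "move_arm", "kwargs": {"commands": "0 0 0 -1.5 0 0 0; 0 0 0 -3 0 0 0; 0 0 0 -3 0 0 0; 0 0 0 -3 0 0 0; 0 0 0 -3 0 0 0; 0 0 0 -1.5 0 0 0; 0 0 2 0 0 0 0; 0 0 2.6 0 0 0 0; 0 0 2.6 0 0 0 0; 0 0 2.6 0 0 0 0; 0 0 2.6 0 0 0 0; 0 0 2.6 0 0 0 0"}}

```text
t: 7.25
eef_pos: [0.4794, -0.1533, 0.2132]
tool_rot: [-0.0, 0.017, 1.0, 0.0]
contact_force: [0.2, 0.6, -0.9]
gripper_width: 0.127
```

Emit:
{"fn": "move_arm", "kwargs": {"commands": "0 0 2.6 0 0 0 0; 0 0 2.6 0 0 0 -0.9; 0 0 2.6 0 0 0 -0.9; 0 0 2.6 0 0 0 -0.9; 0 0 2.6 0 0 0 -0.9; 0 0 2.6 0 0 0 0; 0 0 1 0 0 0 0; 0 0 0 0 0 0 0; 0 0 0 0 0 0 0; 0 0 0 0 0 0 0"}}

```text
t: 8.08
eef_pos: [0.4808, 0.0098, 0.2134]
tool_rot: [-0.0, -0.013, 1.0, -0.0]
contact_force: [-0.1, -0.4, -1.3]
gripper_width: 0.126
```

Emit:
{"fn": "move_arm", "kwargs": {"commands": "0 -0.2 0.1 1.5 0 0 0; 0 -0.2 0.1 1.5 0 0 0; 0 0 0 1.4 0 0 0; 0 0 0 0 0 0 0; 0 0 0 0 0 0 0; 0 0 0 0 0 0 0; 0 0 0 0 0 0 0"}}

```text
t: 8.67
eef_pos: [0.4855, 0.013, 0.1704]
tool_rot: [0.001, -0.014, 1.0, 0.0]
contact_force: [-0.5, 0.5, -2.7]
gripper_width: 0.129
```

```bash
python3 - <<'E'
from h import *
o=bot.get_obs();print(o['eef_pos'],o['tool_rot'],o['contact_force'])
t=bot.read_camera("top")["img"][:,:,::-1];s=bot.read_camera("side")["img"][:,:,::-1]
def c(i,x,y):return cv2.resize(cv2.convertScaleAbs(i[y:y+80,x:x+80],alpha=1.3),(400,400),interpolation=cv2.INTER_CUBIC)
cv2.imwrite("pics/h1.png",np.hstack([c(t,225,105),c(s,270,110)]))
E
```

```text
[0.48554168 0.01297008 0.17043824] [ 7.80502321e-04 -1.37027069e-02  9.99905793e-01  1.77180869e-04] [-0.48688346  0.49160788 -2.67294863]
```

View pics/h1.png

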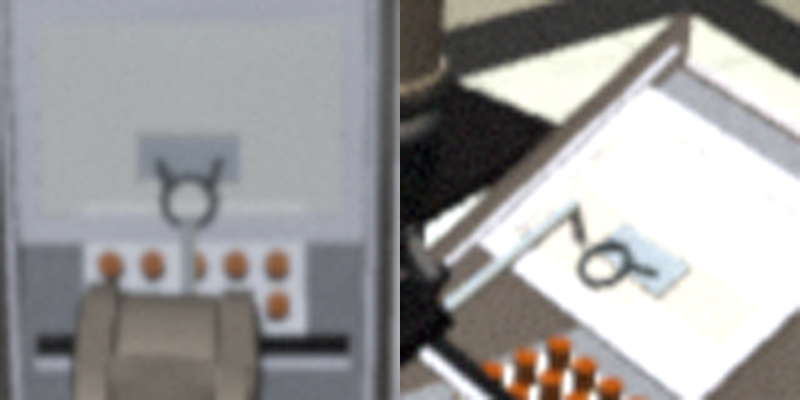

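```bash
python3 - <<'E'
from h import *
y=np.radians(1.6);Rz=Ro.from_euler('z',y).as_matrix()
u=Rz@[.866,0,.5];v=Rz@[.5,0,-.866]
g=np.array([.4865,.0130,.1914])
b=g+.1675*u;print("pred bend",b,"hook",b+.014*v,"tip",b+.032*v)
print("ring",tri((263,145.4),(311,163)));print("bend",tri((262.7,149),(305,151.6)))
def pr(n,P):
    K,R,t=cam(n);p=K@(R@P+t);return (p[:2]/p[2]).round(1)
for n in("top","side"):print(n,[pr(n,P) for P in(b,b+.014*v,b+.032*v,g+.1*u)])
E
```

```text
pred bend [0.63149845 0.01705017 0.27515   ] hook [0.63849572 0.01724562 0.263026  ] tip [0.64749221 0.01749692 0.247438  ]
ring (array([0.66949721, 0.01560361, 0.20952578]), np.float64(0.0014989748638656387))
bend (array([0.64073874, 0.01482467, 0.26350441]), np.float64(0.0008866495573164419))
top [array([261.8, 150.9]), array([261.9, 149.8]), array([262. , 148.4]), array([262.1, 171. ])]
side [array([302.7, 148.9]), array([304.1, 151.6]), array([306. , 154.9]), array([287.7, 162.9])]
```

```bash
python3 - <<'E'
from h import *
s=bot.read_camera("side")["img"][:,:,::-1]
c=cv2.resize(s[145:185,272:322],(800,640),interpolation=cv2.INTER_CUBIC)[:600]
y=np.radians(1.6);Rz=Ro.from_euler('z',y).as_matrix();g=np.array([.4865,.0130,.1914])
def pr(P):
    K,R,t=cam("side");p=K@(R@P+t);p=p[:2]/p[2];return tuple(int(a) for a in (p+.5-[272,145])*16)
for a,col in((30,(0,0,255)),(27,(0,255,0)),(24,(255,0,0))):
    r=np.radians(a);u=Rz@[np.cos(r),0,np.sin(r)];v=Rz@[np.sin(r),0,-np.cos(r)]
    b=g+.1675*u;cv2.line(c,pr(g+.07*u),pr(b),col,1);cv2.line(c,pr(b),pr(b+.032*v),col,1)
cv2.imwrite("pics/h2.png",c)
E
```

```text
(no output)
```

View pics/h2.png

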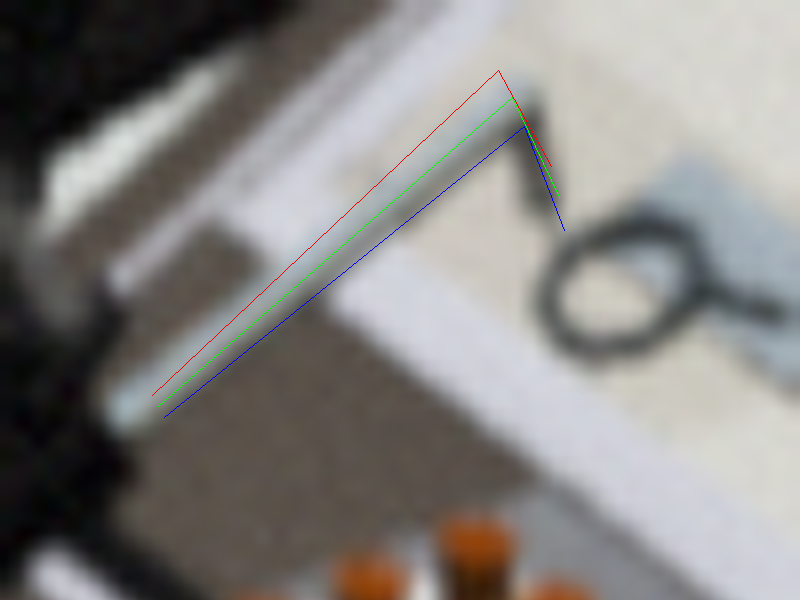

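```bash
python3 - <<'E'
from h import *
def pr(n,P):
    K,R,t=cam(n);p=K@(R@P+t);return p[:2]/p[2]
def pole(g,a,yw):
    Rz=Ro.from_euler('z',yw,degrees=True).as_matrix();r=np.radians(a)
    u=Rz@[np.cos(r),0,np.sin(r)];v=Rz@[np.sin(r),0,-np.cos(r)];return u,v
g=np.array([.476,-.3048,.075])
for a in(30,27,24):
    u,v=pole(g,a,-2.1);print('stand',a,[pr("side",P).round(1) for P in(g+.06*u,g+.1675*u,g+.1675*u+.032*v,g-.07*u)],pr("top",g+.1675*u).round(1),pr("top",g+.06*u).round(1))
# fit: current; observed side px
P=lambda x,y:np.array([272+x/16-.5,145+y/16-.5])
A,B,T=P(118,420),P(518,112),P(548,207)
from scipy.optimize import least_squares
def f(p):
    g=np.array([p[0],.013,p[1]]);u,v=pole(g,p[2],1.6);b=g+.1675*u;t=b+.032*v
    a2=pr("side",g+.07*u);d=(B-A)/np.linalg.norm(B-A);n=np.array([-d[1],d[0]])
    return np.r_[(pr("side",b)-B),(pr("side",t)-T),n@(a2-A)]
r=least_squares(f,[.4865,.1914,30],x_scale=[.01,.01,5]);print(r.x,r.fun)
u,v=pole(0,r.x[2],1.6);b=np.array([r.x[0],.013,r.x[1]])+.1675*u;print(b,b+.014*v,pr("top",b))
E
```

```text
stand 30 [array([335.6, 258.1]), array([363.1, 233.8]), array([365.9, 239.1]), array([302.1, 287.8])] [357.3 165.1] [353.9 194.3]
stand 27 [array([335.9, 258.6]), array([363.8, 235.3]), array([366.1, 240.9]), array([301.6, 287.3])] [357.  164.4] [353.8 194. ]
stand 24 [array([336.2, 259.1]), array([364.4, 236.9]), array([366.3, 242.8]), array([301.3, 286.7])] [356.6 163.9] [353.7 193.8]
[ 0.48242768  0.19888059 23.29855826] [-0.27211833 -0.32380947  0.28528737  0.33868692 -0.00545923]
[0.63620913 0.0172955  0.26513059] [0.64174429 0.01745012 0.2522722 ] [261.81429881 150.31891091]
```

Emit:
{"fn": "move_arm", "kwargs": {"commands": "0 0 0 0 0 0 0; 0 0 0 0 0 -2.2 0; 0 0 0 0 0 -2.2 0; 0 0 0 0 0 -2.1 0; 0 -0.5 0 1.1 0 0 0; 0 -0.5 0 1.1 0 0 0; 0 -0.4 0 1 0 0 0; 0 0 0 0 0 0 0; 0 0 0 0 0 0 0; 0 0 0 0 0 0 0", "force": 120}}

```text
t: 9.9
eef_pos: [0.5023, 0.0138, 0.1396]
tool_rot: [0.057, -0.014, 0.998, 0.001]
contact_force: [-0.1, 0.3, -1.9]
gripper_width: 0.096
```

```bash
python3 - <<'E'
from h import *
o=bot.get_obs();print(o['eef_pos'],o['tool_rot'],o['contact_force'])
t=bot.read_camera("top")["img"][:,:,::-1];s=bot.read_camera("side")["img"][:,:,::-1]
c=lambda i,x,y:cv2.resize(cv2.convertScaleAbs(i[y:y+40,x:x+40],alpha=1.2),(400,400),interpolation=cv2.INTER_CUBIC)
cv2.imwrite("pics/h3.png",np.hstack([c(t,245,130),c(s,285,143)]))
E
```

```text
[0.50229934 0.01383733 0.1396255 ] [ 5.66707830e-02 -1.40693558e-02  9.98293496e-01  7.55693765e-04] [-0.1341699   0.27644079 -1.88140638]
```

View pics/h3.png

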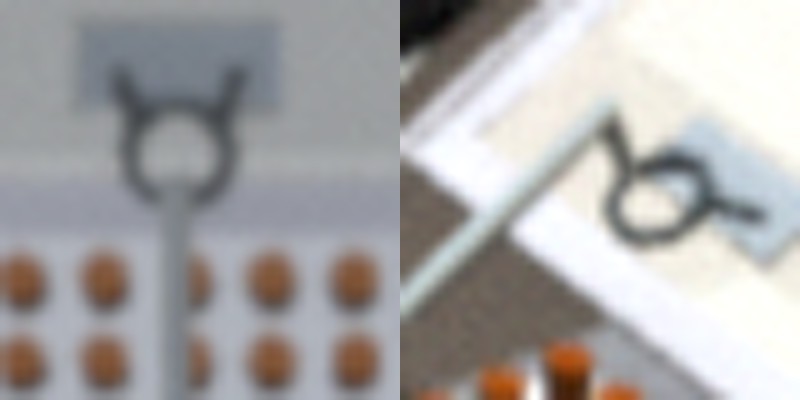

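```bash
python3 - <<'E'
from h import *
from scipy.optimize import least_squares
def pr(n,P):
    K,R,t=cam(n);p=K@(R@P+t);return p[:2]/p[2]
def pole(a,yw):
    Rz=Ro.from_euler('z',yw,degrees=True).as_matrix();r=np.radians(a)
    return Rz@[np.cos(r),0,np.sin(r)],Rz@[np.sin(r),0,-np.cos(r)]
P=lambda x,y:np.array([285+x/10-.5,143+y/10-.5])
A,B,T=P(2,300),P(209,111),P(233,168);Bt=np.array([245+17.5-.5,130+18.2-.5])
def f(p):
    b=p[:3];u,v=pole(p[3],1.6);d=(B-A)/np.linalg.norm(B-A);n=np.array([-d[1],d[0]])
    return np.r_[pr("side",b)-B,pr("side",b+.032*v)-T,2*n@(pr("side",b-.09*u)-A),pr("top",b+.004*u)-Bt]
r=least_squares(f,[.642,.016,.25,30],x_scale=[.01,.01,.01,5]);print(r.x,r.fun.round(2))
u,v=pole(r.x[3],1.6);h=r.x[:3]+.014*v;print("hook",h)
R,e=tri((245+17.9-.5,130+15.3-.5),(285+26-.5,143+19.9-.5));print("ring",R,e)
n=pole(30,1.6)
d=R-h;print("along slope",d@n[0],"normal",d@n[1],"lat",d@[-.028,1,0])
E
```

```text
[6.43691534e-01 1.75048129e-02 2.53688813e-01 2.93321419e+01] [-0.23 -0.05  0.5   0.13 -0.07 -0.1   0.14]
hook [0.65054706 0.01769631 0.24148369]
ring [0.67038955 0.01812664 0.21046422] 0.00044402865493857544
along slope 0.00167806747713929 normal 0.03678702539366301 lat -0.0001252536718368704
```

Emit:
{"fn": "move_arm", "kwargs": {"commands": "0 -0.2 0 0.46 0 0 0; 0 -0.2 0 0.46 0 0 0; 0 -0.2 0 0.46 0 0 0; 0 -0.2 0 0.46 0 0 0; 0 0 0 0 0 0 0; 0 0 0 0 0 0 0"}}

```text
t: 10.6
eef_pos: [0.5122, 0.0141, 0.1214]
tool_rot: [0.056, -0.014, 0.998, 0.0]
contact_force: [0.1, 0.4, -1.2]
gripper_width: 0.094
```

Emit:
{"fn": "move_arm", "kwargs": {"commands": "0 -0.2 0 0.46 0 0 0; 0 -0.2 0 0.46 0 0 0; 0 -0.2 0 0.46 0 0 0; 0 -0.1 0 0.23 0 0 0; 0 0 0 0 0 0 0; 0 0 0 0 0 0 0; 0 0 0 0 0 0 0"}}

```text
t: 11.18
eef_pos: [0.5211, 0.0145, 0.1067]
tool_rot: [0.057, -0.014, 0.998, 0.001]
contact_force: [-0.7, -0.6, -1.6]
gripper_width: 0.094
```

Emit:
{"fn": "move_arm", "kwargs": {"commands": "0 0.18 0 0.08 0 0 0; 0 0.18 0 0.08 0 0 0; 0 0.18 0 0.08 0 0 0; 0 0.18 0 0.08 0 0 0; 0 0.18 0 0.08 0 0 0; 0 0.18 0 0.08 0 0 0; 0 0.18 0 0.08 0 0 0; 0 0.18 0 0.08 0 0 0; 0 0.18 0 0.08 0 0 0; 0 0.18 0 0.08 0 0 0"}}

```text
t: 12.02
eef_pos: [0.5043, 0.0141, 0.0967]
tool_rot: [0.057, -0.014, 0.998, 0.001]
contact_force: [4.3, 0.7, 0.2]
gripper_width: 0.093
```

Emit:
{"fn": "move_arm", "kwargs": {"commands": "0 0.23 0 0.1 0 0 0; 0 0.23 0 0.1 0 0 0; 0 0.23 0 0.1 0 0 0; 0 0.23 0 0.1 0 0 0; 0 0.23 0 0.1 0 0 0; 0 0.23 0 0.1 0 0 0; 0 0.23 0 0.1 0 0 0; 0 0.23 0 0.1 0 0 0; 0 0.23 0 0.1 0 0 0; 0 0.23 0 0.1 0 0 0"}}

```text
t: 12.85
eef_pos: [0.4823, 0.0135, 0.0841]
tool_rot: [0.057, -0.014, 0.998, 0.001]
contact_force: [4.8, 0.1, 0.4]
gripper_width: 0.092
```

Emit:
{"fn": "move_arm", "kwargs": {"commands": "0 0.18 0 0.08 0 0 0; 0 0.18 0 0.08 0 0 0; 0 0.18 0 0.08 0 0 0; 0 0.18 0 0.08 0 0 0; 0 0.18 0 0.08 0 0 0; 0 0.18 0 0.08 0 0 0; 0 0.09 0 0.04 0 0 0"}}

```text
t: 13.43
eef_pos: [0.471, 0.0131, 0.0775]
tool_rot: [0.056, -0.014, 0.998, 0.001]
contact_force: [5.3, 0.1, -0.2]
gripper_width: 0.094
```

```bash
python3 - <<'E'
from h import *
o=bot.get_obs();print(o['eef_pos'],o['contact_force'],o['torque'])
t=bot.read_camera("top")["img"][:,:,::-1];s=bot.read_camera("side")["img"][:,:,::-1]
c=lambda i,x,y,w,h:cv2.resize(cv2.convertScaleAbs(i[y:y+h,x:x+w],alpha=1.2),(400,400),interpolation=cv2.INTER_CUBIC)
cv2.imwrite("pics/p1.png",np.hstack([c(t,222,120,80,80),c(s,255,140,80,80)]))
E
```

```text
[0.4710385  0.01311018 0.07751093] [ 5.34954555  0.1364635  -0.1691622 ] [ 0.03933762 -0.75745032 -0.00258447]
```

View pics/p1.png

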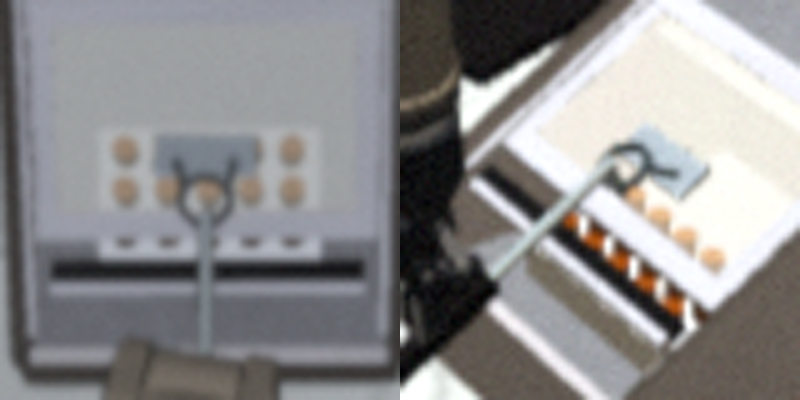

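Emit:
{"fn": "move_arm", "kwargs": {"commands": "0 0.14 0 0.06 0 0 0; 0 0.14 0 0.06 0 0 0; 0 0.14 0 0.06 0 0 0; 0 0.14 0 0.06 0 0 0; 0 0.14 0 0.06 0 0 0; 0 0.09 0 0.04 0 0 0; 0 0.09 0 0.04 0 0 0"}}

```text
t: 14.12
eef_pos: [0.463, 0.0129, 0.0729]
tool_rot: [0.057, -0.014, 0.998, 0.001]
contact_force: [5.0, -0.4, 0.1]
gripper_width: 0.092
```

Emit:
{"fn": "move_arm", "kwargs": {"commands": "0 0.09 0 0.04 0 0 0; 0 0.09 0 0.04 0 0 0; 0 0 0 0 0 0 0"}}

```text
t: 14.37
eef_pos: [0.4611, 0.0128, 0.0718]
tool_rot: [0.056, -0.014, 0.998, 0.001]
contact_force: [4.2, 0.9, -1.0]
gripper_width: 0.095
```

Emit:
{"fn": "move_arm", "kwargs": {"commands": "0 0.09 0 0.04 0 0 0; 0 0.09 0 0.04 0 0 0; 0 0.09 0 0.04 0 0 0"}}

```text
t: 14.62
eef_pos: [0.4589, 0.0128, 0.0704]
tool_rot: [0.057, -0.014, 0.998, 0.001]
contact_force: [4.4, -0.5, 0.5]
gripper_width: 0.095
```

Emit:
{"fn": "move_arm", "kwargs": {"commands": "0 0.09 0 0.04 0 0 0; 0 0.09 0 0.04 0 0 0"}}

```text
t: 14.78
eef_pos: [0.4571, 0.0127, 0.0694]
tool_rot: [0.057, -0.014, 0.998, 0.001]
contact_force: [5.4, -0.4, 0.8]
gripper_width: 0.094
```

Emit:
{"fn": "move_arm", "kwargs": {"commands": "0 0.09 0 0.04 0 0 0; 0 0.09 0 0.04 0 0 0"}}

```text
t: 14.95
eef_pos: [0.4558, 0.0127, 0.0685]
tool_rot: [0.057, -0.014, 0.998, 0.001]
contact_force: [5.7, -0.4, -0.7]
gripper_width: 0.089
```

Emit:
{"fn": "move_arm", "kwargs": {"commands": "0 0.09 0 0.04 0 0 0; 0 0.05 0 0.02 0 0 0"}}

```text
t: 15.12
eef_pos: [0.4555, 0.0127, 0.0681]
tool_rot: [0.058, -0.014, 0.998, 0.001]
contact_force: [6.2, -0.8, 1.1]
gripper_width: 0.09
```

Emit:
{"fn": "move_arm", "kwargs": {"commands": "0 0.05 0 0.02 0 0 0; 0 0 0 0 0 0 0"}}

```text
t: 15.28
eef_pos: [0.4553, 0.0127, 0.068]
tool_rot: [0.058, -0.014, 0.998, 0.001]
contact_force: [6.3, -0.2, 0.5]
gripper_width: 0.092
```

Emit:
{"fn": "move_arm", "kwargs": {"commands": "0 0.05 0 0.02 0 0 0; 0 0 0 0 0 0 0"}}

```text
t: 15.45
eef_pos: [0.4552, 0.0127, 0.0679]
tool_rot: [0.059, -0.014, 0.998, 0.001]
contact_force: [7.0, -0.6, 1.1]
gripper_width: 0.092
```

Emit:
{"fn": "move_arm", "kwargs": {"commands": "0 0.09 0 0.04 0 0 0; 0 0.09 0 0.04 0 0 0; 0 0 0 0 0 0 0; 0 0 0 0 0 0 0"}}

```text
t: 15.78
eef_pos: [0.4546, 0.0127, 0.0673]
tool_rot: [0.06, -0.014, 0.998, 0.001]
contact_force: [9.2, -0.1, 2.0]
gripper_width: 0.093
```

Emit:
{"fn": "move_arm", "kwargs": {"commands": "0 0.09 0 0.04 0 0 0; 0 0 0 0 0 0 0; 0 0 0 0 0 0 0"}}

```text
t: 16.03
eef_pos: [0.4544, 0.0128, 0.0671]
tool_rot: [0.06, -0.014, 0.998, 0.001]
contact_force: [10.5, 0.2, 2.5]
gripper_width: 0.093
```

Emit:
{"fn": "move_arm", "kwargs": {"commands": "0 0.09 0 0.04 0 0 0; 0 0.09 0 0.04 0 0 0; 0 0 0 0 0 0 0; 0 0 0 0 0 0 0"}}

```text
t: 16.37
eef_pos: [0.4539, 0.0128, 0.0665]
tool_rot: [0.061, -0.014, 0.998, 0.001]
contact_force: [11.3, -1.6, 2.5]
gripper_width: 0.091
```

```bash
python3 - <<'E'
from h import *
o=bot.get_obs();print(o['eef_pos'],o['contact_force'],o['torque'])
u=np.array([.866,.024,.5]);print(o['contact_force']@u+1.0)
E
```

```text
[0.45392064 0.0127988  0.06652063] [11.25153838 -1.56175968  2.52538639] [ 0.01580502 -2.36514541  0.01535671]
11.969043196302884
```

Emit:
{"fn": "move_arm", "kwargs": {"commands": "0 0.09 0 0.04 0 0 0; 0 0.05 0 0.02 0 0 0; 0 0 0 0 0 0 0; 0 0 0 0 0 0 0"}}

```text
t: 16.7
eef_pos: [0.4537, 0.0128, 0.0662]
tool_rot: [0.062, -0.014, 0.998, 0.001]
contact_force: [12.4, -0.4, 4.5]
gripper_width: 0.091
```

Emit:
{"fn": "move_arm", "kwargs": {"commands": "0 0 0 0 0 0 0; 0 0 0 0 0 0 0"}}

```text
t: 16.87
eef_pos: [0.4537, 0.0128, 0.0661]
tool_rot: [0.062, -0.014, 0.998, 0.001]
contact_force: [12.8, -0.9, 4.0]
gripper_width: 0.093
```

Emit:
{"fn": "move_arm", "kwargs": {"commands": "0 0 0 0 0 0 0"}}

```text
t: 16.95
eef_pos: [0.4536, 0.0128, 0.0661]
tool_rot: [0.062, -0.014, 0.998, 0.001]
contact_force: [13.1, 0.4, 4.3]
gripper_width: 0.093
```

Emit:
{"fn": "move_arm", "kwargs": {"commands": "0 0.07 0 0.03 0 0 0; 0 0 0 0 0 0 0; 0 0 0 0 0 0 0; 0 0 0 0 0 0 0"}}

```text
t: 17.28
eef_pos: [0.4535, 0.0128, 0.066]
tool_rot: [0.063, -0.014, 0.998, 0.001]
contact_force: [13.1, -0.4, 3.2]
gripper_width: 0.094
```

Emit:
{"fn": "move_arm", "kwargs": {"commands": "0 0 0 0 0 0 0"}}

```text
t: 17.37
eef_pos: [0.4534, 0.0128, 0.0659]
tool_rot: [0.063, -0.014, 0.998, 0.001]
contact_force: [14.1, 0.2, 4.6]
gripper_width: 0.091
```

Emit:
{"fn": "move_arm", "kwargs": {"commands": "0 -0.14 0 -0.06 0 0 0; 0 -0.14 0 -0.06 0 0 0; 0 -0.14 0 -0.06 0 0 0; 0 -0.14 0 -0.06 0 0 0; 0 -0.14 0 -0.06 0 0 0; 0 -0.14 0 -0.06 0 0 0; 0 -0.14 0 -0.06 0 0 0; 0 -0.14 0 -0.06 0 0 0; 0 0 0 0 0 0 0; 0 0 0 0 0 0 0"}}

```text
t: 18.2
eef_pos: [0.4567, 0.0126, 0.0692]
tool_rot: [0.056, -0.014, 0.998, 0.001]
contact_force: [0.3, -0.1, -1.8]
gripper_width: 0.094
```

Emit:
{"fn": "move_arm", "kwargs": {"commands": "0 -0.14 0 -0.06 0 0 0; 0 -0.14 0 -0.06 0 0 0; 0 -0.14 0 -0.06 0 0 0; 0 -0.14 0 -0.06 0 0 0; 0 0 0 0 0 0 0; 0 0 0 0 0 0 0"}}

```text
t: 18.7
eef_pos: [0.463, 0.0129, 0.0726]
tool_rot: [0.057, -0.014, 0.998, 0.001]
contact_force: [0.0, 0.3, -2.2]
gripper_width: 0.092
```

```bash
python3 - <<'E'
from h import *
o=bot.get_obs();print(o['eef_pos'],o['contact_force'],o['torque'])
t=bot.read_camera("top")["img"][:,:,::-1];s=bot.read_camera("side")["img"][:,:,::-1]
c=lambda i,x,y,w,h:cv2.resize(cv2.convertScaleAbs(i[y:y+h,x:x+w],alpha=1.2),(400,400),interpolation=cv2.INTER_CUBIC)
cv2.imwrite("pics/p2.png",np.hstack([c(t,237,135,50,50),c(s,270,150,50,50)]))
E
```

```text
[0.46300587 0.01287645 0.07264962] [ 0.0440607   0.27516253 -2.1566733 ] [0.04117843 0.28053308 0.02054869]
```

View pics/p2.png

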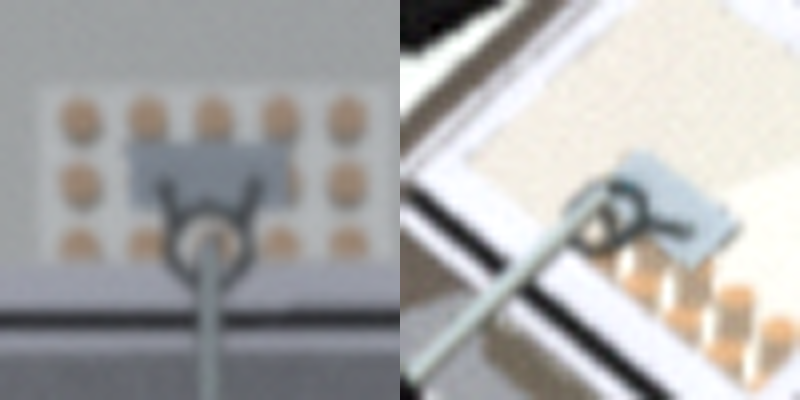

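Emit:
{"fn": "move_arm", "kwargs": {"commands": "0 0.18 0 0.08 0 0 0; 0 0.18 0 0.08 0 0 0; 0 0 0 0 0 0 0; 0 0 0 0 0 0 0"}}

```text
t: 19.13
eef_pos: [0.4591, 0.0128, 0.0705]
tool_rot: [0.056, -0.014, 0.998, 0.001]
contact_force: [1.0, 0.3, -1.9]
gripper_width: 0.093
```

Emit:
{"fn": "move_arm", "kwargs": {"commands": "0 0.2 0 -0.46 0 0 0; 0 0.2 0 -0.46 0 0 0; 0 0.2 0 -0.46 0 0 0; 0 0.2 0 -0.46 0 0 0; 0 0 0 0 0 0 0"}}

```text
t: 19.55
eef_pos: [0.4494, 0.0126, 0.0889]
tool_rot: [0.057, -0.014, 0.998, 0.001]
contact_force: [-0.4, 0.0, -2.6]
gripper_width: 0.094
```

Emit:
{"fn": "move_arm", "kwargs": {"commands": "0 0.25 0 -0.57 0 0 0; 0 0.25 0 -0.57 0 0 0; 0 0.25 0 -0.57 0 0 0; 0 0.25 0 -0.57 0 0 0; 0 -0.2 0 -2 0 0 0; 0 -0.3 0 -2.5 0 0 0; 0 -0.3 0 -2.5 0 0 0; 0 -0.3 0 -2.5 0 0 0; 0 0 0 0 0 0 0; 0 0 0 0 0 0 0"}}

```text
t: 20.38
eef_pos: [0.4378, 0.0125, 0.2064]
tool_rot: [0.058, -0.014, 0.998, 0.002]
contact_force: [0.3, 0.3, -2.1]
gripper_width: 0.096
```

Emit:
{"fn": "move_arm", "kwargs": {"commands": "0 -0.25 -2.65 0 0 0 0; 0 -0.25 -2.65 0 0 0 0; 0 -0.25 -2.65 0 0 0 0; 0 -0.25 -2.65 0 0 0 0; 0 -0.25 -2.65 0 0 0 0; 0 -0.25 -2.65 0 0 0 0; 0 -0.25 -2.65 0 0 0 0; 0 -0.25 -2.65 0 0 0 0; 0 -0.25 -2.65 0 0 0 0; 0 -0.25 -2.65 0 0 0 0; 0 -0.25 -2.65 0.2 0 0 0; 0 -0.25 -2.65 0.2 0 0 0"}}

```text
t: 21.38
eef_pos: [0.4754, -0.3057, 0.2027]
tool_rot: [0.055, -0.014, 0.998, 0.001]
contact_force: [-0.2, 0.4, -2.3]
gripper_width: 0.093
```

Emit:
{"fn": "move_arm", "kwargs": {"commands": "0 0 0 0 0.1 0 0.9; 0 0 0 0 0.1 0 0.9; 0 0 0 0 0.1 0 0.9; 0 0 0 0 0.1 0 0.9; 0 0 0 1.5 0 0 0; 0 0 0 1.5 0 0 0; 0 0 0 0 0 0 0; 0 0 0 0 0 0 0; 0 0 0 0 0 0 0"}}

```text
t: 22.13
eef_pos: [0.4801, -0.3045, 0.1753]
tool_rot: [0.057, 0.017, 0.998, -0.001]
contact_force: [-0.4, -0.7, -2.4]
gripper_width: 0.093
```

```bash
python3 - <<'E'
from h import *
o=bot.get_obs();print(o['eef_pos'],o['tool_rot'],o['contact_force'])
i,K,M=wrist();np.savez('w4',K=K,M=M,i=i)
s=bot.read_camera("side")["img"];t=bot.read_camera("top")["img"];np.savez('st4',s=s,t=t)
i3=cv2.imread('pics/w3.png')
b=i[:,:,::-1]
c1=cv2.resize(b[60:420,120:440],(356,400));c2=cv2.resize(s[195:265,305:385][:,:,::-1],(444,400),interpolation=cv2.INTER_CUBIC)
cv2.imwrite('pics/r1.png',np.hstack([c1,c2]))
g=i.mean(2)
for col in(270,275,280,285):print(col,g[60:200:4,col].astype(int))
E
```

```text
[ 0.48013972 -0.30448406  0.17534862] [ 5.69314866e-02  1.69952804e-02  9.98233029e-01 -8.87086469e-04] [-0.41190966 -0.72170089 -2.37451512]
270 [144 141 140 139 143 145 216 185 154 154 212 207 214 214  10  30  27  29
  33  30  27  29  34  30  32  32  31  32  34  36  36  34  34  36  37]
275 [146 146 141 142 147 146 215 185 153 155 213 206 214 214  15  26  29  31
  31  28  30  30  31  30  29  31  30  28  32  34  28  30  29  28  31]
280 [146 147 145 151 154 143 214 184 153 155 214 206 213 215   5  28  28  31
  29  32  33  30  28  31  29  30  30  29  28  32  32  30  33  32  33]
285 [149 147 141 147 143 139 216 189 154 155 213 207 214 213   7  26  28  29
  31  30  31  28  30  29  30  29  30  31  31  33  33  33  33  29  32]
```

```bash
python3 - <<'E'
from h import *
d=np.load('w4.npz');K,M,i=d['K'],d['M'],d['i'];s=np.load('st4.npz')['s'];g=i.mean(2)
row=g[100:130,272:288].mean(1);print(row.astype(int))
print('cols row150',[int(x) for x in g[150,255:305]])
def pr(n,P):
    K_,R,t=cam(n);p=K_@(R@P+t);return p[:2]/p[2]
tcp=np.array([.4801,-.3045,.1753])
Rz=Ro.from_euler('z',-2.0,degrees=True).as_matrix()
for name,rel,a in(("low",(-.001,0,.021),30),("high",(-.0037,0,.030),30),("high27",(-.0037,0,.030),27)):
    r=np.radians(a);u=Rz@[np.cos(r),0,np.sin(r)];v=Rz@[np.sin(r),0,-np.cos(r)];p=tcp+rel
    print(name,"back top/bot edge",wproj(K,M,p-.07*u-.01*v).round(1),wproj(K,M,p-.07*u+.01*v).round(1),"bend",pr("side",p+.1675*u).round(1),"tip",pr("side",p+.1675*u+.032*v).round(1))
sm=s.mean(2)
print(sm[196:232:1,340:384:2].astype(int))
E
```

```text
[214 210 210 208 207 209 210 212 213 217 217 215 214 218 199 117  10  22
  27  29  27  29  28  28  29  29  29  29  28  29]
cols row150 [148, 146, 146, 143, 142, 143, 148, 152, 126, 9, 20, 24, 24, 27, 29, 29, 30, 30, 30, 31, 33, 30, 31, 32, 28, 31, 31, 31, 31, 31, 27, 30, 31, 30, 32, 30, 31, 31, 27, 25, 27, 18, 50, 112, 152, 149, 148, 148, 146, 143]
low back top/bot edge [279.1 111.1] [279.  126.6] bend [370.3 200.3] tip [373.1 206.5]
high back top/bot edge [278.9 107.5] [278.8 124.2] bend [370.1 198. ] tip [372.9 204.2]
high27 back top/bot edge [278.9 105.4] [278.8 120.5] bend [370.8 199.8] tip [373.2 206.3]
[[ 73  84  80  82  82  84  84  85  82  84  83  83  82  87  89 126 211 210
  204 202 191 191]
 [ 72  81  83  82  82  81  81  83  82  82  87  84  86  86 106 167 205 219
  202 202 200 182]
 [ 76  80  80  82  81  81  84  81  83  87  83  82  85  91 146 175 180 226
  215 200 201 192]
 [ 81  80  81  81  80  84  79  84  86  85  85  88  86 113 172 152 159 226
  225 207 200 198]
 [ 79  81  84  80  80  84  81  79  82  81  84  84  92 153 173 111 142 223
  227 219 201 196]
 [ 74  81  82  80  
[... 2164 characters left out ...]
5 226 224 226 225 225 226 225
  224 224 226 225]
 [ 40  42 137 198 224 228 226 225 226 226 224 225 226 224 223 224 223 225
  224 225 224 226]
 [ 25  84 194 225 226 227 227 227 227 227 226 226 224 225 225 226 225 223
  224 223 224 225]
 [ 15  92 225 227 228 227 226 226 227 227 225 226 225 224 225 223 224 225
  225 224 226 224]
 [ 12  88 227 228 228 228 227 227 227 225 224 224 226 223 224 225 224 225
  224 223 223 225]
 [ 31 158 227 228 227 228 227 225 225 226 225 227 223 226 225 226 225 225
  224 224 225 223]
 [ 88 215 227 228 227 227 227 226 227 227 226 225 225 225 225 225 224 223
  224 225 223 225]
 [167 227 226 227 227 227 228 228 227 227 225 226 225 223 227 225 224 225
  226 224 223 223]]
```

```bash
python3 - <<'E'
from h import *
from scipy.optimize import least_squares
d=np.load('w4.npz');K,M=d['K'],d['M'];T=np.load('st4.npz')['t'].mean(2)
def pr(n,P):
    K_,R,t=cam(n);p=K_@(R@P+t);return p[:2]/p[2]
tcp=np.array([.4801,-.3045,.1753]);Rz=Ro.from_euler('z',-2.0,degrees=True).as_matrix()
A,B=np.array([344,221.]),np.array([361,206.]);n=np.array([15,17.])/np.hypot(15,17)
def f(p,w=1):
    r=np.radians(p[2]*1);u=Rz@[np.cos(r),0,np.sin(r)];v=Rz@[np.sin(r),0,-np.cos(r)];g=tcp+[p[0],0,p[1]]
    b=g+.1675*u;t=b+.032*v
    return np.r_[n@(pr("side",b-.03*u)-B),n@(pr("side",b-.09*u)-B),pr("side",t)-[372.3,206],w*(wproj(K,M,g-.07*u-.01*v)[1]-115.3)]
for w in(0,.5,1):
    r=least_squares(f,[0,.02,30],args=(w,),x_scale=[.01,.01,5]);print(w,r.x,r.fun.round(2))
for a in(30,):
    r=least_squares(lambda q:f([q[0],q[1],a],.5),[0,.02],x_scale=.01);print(a,r.x,r.fun.round(2))
# same treatment on the stand pose image for the bias: rod/tip predicted
print(T[140:175:1,350:366].astype(int)[::2])
E
```

```text
0 [-8.08987756e-03  3.21586619e-02  2.76141459e+01] [ 0.4  -0.13 -0.19 -0.21 -0.  ]
0.5 [-3.67124034e-04  1.85816934e-02  3.36285323e+01] [ 0.57  1.35  0.39 -1.36 -0.41]
1 [-9.97197160e-05  1.80897975e-02  3.38547068e+01] [ 0.57  1.4   0.39 -1.4  -0.21]
30 [-0.00041681  0.02669826] [ 0.91  0.91  1.31 -1.21 -0.57]
[[133 133 132 132 134 131 132 132 132 131 130 133 132 132 132 133]
 [133 133 133 134 133 132 133 132 133 133 132 134 132 132 132 133]
 [134 134 135 133 132 133 132 132 131 133 134 133 133 133 133 134]
 [134 135 134 135 134 134 134 133 133 133 133 132 133 133 132 135]
 [135 134 135 135 134 133 134 134 134 134 134 134 133 132 134 133]
 [135 135 135 136 136 134 134 134 132 135 134 134 134 135 132 133]
 [136 137 136 136 135 136 135 136 135 134 133 133 131 127 129 132]
 [137 136 135 136 134 137 133 133 134 133 135 128 115 102 107 120]
 [136 136 136 134 136 135 134 134 134 135 134 130 120 111 110 115]
 [135 135 135 137 135 136 134 134 134 134 133 128 114 109 110 113]
 [128 130 133 133 135 133 133 133 134 133 132 127 109 107 112 115]
 [129 126 125 126 126 127 128 127 127 125 124 120 109 108 111 120]
 [134 133 133 131 128 126 124 127 127 126 123 110 106 109 113 122]
 [136 135 136 135 134 135 133 133 132 133 127 109 107 110 110 116]
 [137 134 135 135 134 135 135 135 133 133 126 112 109 113 113 124]
 [136 136 134 135 136 134 135 133 133 130 122 109 109 111 116 125]
 [136 134 135 135 134 132 133 132 132 127 111 109 110 114 125 130]
 [135 136 136 135 134 134 134 134 133 126 108 107 111 114 126 130]]
```

Emit:
{"fn": "move_arm", "kwargs": {"commands": "0 0.2 0 0 0 0 0; 0 0.2 0 1.75 0 0 0; 0 0.2 0 1.75 0 0 0; 0 0.2 0 1.75 0 0 0; 0 0.2 0 1.75 0 0 0; 0 0.15 0 1.3 0 0 0; 0 0.05 0 0.5 0 0 0; 0 0 0 0 0 0 0; 0 0 0 0 0 0 0; 0 0 0 0 0 0 0"}}

```text
t: 23.22
eef_pos: [0.4785, -0.3055, 0.0869]
tool_rot: [0.057, 0.017, 0.998, -0.001]
contact_force: [-0.1, -0.2, -1.6]
gripper_width: 0.095
```

```bash
python3 - <<'E'
from h import *
o=bot.get_obs();print(o['eef_pos'],o['tool_rot'],o['contact_force'])
i,K,M=wrist();g=i.mean(2)
np.savez('w5',i=i)
for r in range(85,150,3):print(r,g[r,240:324:3].astype(int))
E
```

```text
[ 0.47845928 -0.30547658  0.08691692] [ 0.0574062   0.01743658  0.99819781 -0.00127506] [-0.09745121 -0.20026847 -1.61771518]
85 [149 145 145 145 145 141 144 146 147 142 145 147 151 153 153 151 144 147
 148 144 142 143 139 137 143 146 147 144]
88 [149 145 148 152 148 144 147 149 143 142 146 147 147 147 148 146 141 141
 142 143 149 149 147 144 142 142 145 146]
91 [144 136 145 147 145 144 146 149 143 144 148 148 147 145 142 145 143 137
 136 144 148 151 151 144 143 141 143 144]
94 [138 132 138 138 140 141 143 142 141 143 150 148 146 143 146 143 144 140
 139 145 149 146 145 143 141 144 143 143]
97 [140 141 141 172 217 217 218 216 218 217 216 219 205 208 207 208 207 208
 207 196 197 194 194 196 145 139 140 143]
100 [139 144 144 172 215 213 214 213 213 213 214 214 215 214 214 215 215 214
 214 213 214 215 215 213 151 140 143 145]
103 [138 140 142 159 185 185 189 197 197 198 197 198 198 202 201 203 203 203
 200 201 207 207 206 206 150 139 150 147]
106 [141 143 145 153 191 192 187 154 154 156 156 155 155 155 156 155 156 157
 157 155 156 167 168 168 138 137 147 146]
109 [139 146 148 162 218 21
[... 938 characters left out ...]
141 175 219 219 185 221  43  25  30  28  29  30  29  31  30  30
  28  71 156 223 218 220 134 140 140 150]
136 [140 142 138 186 219 218 184 219  39  27  30  28  29  31  27  29  28  29
  26  68 155 223 220 221 138 142 143 150]
139 [148 144 139 187 219 218 152 216  43  26  25  30  30  29  29  28  30  31
  30  68 155 223 219 221 142 143 143 143]
142 [145 143 142 187 219 219 153 222  43  25  28  29  33  30  28  30  31  28
  25  72 156 224 218 221 145 138 138 142]
145 [145 145 142 188 218 220 149 222   3  27  29  29  30  30  32  29  30  32
  27  70 158 223 219 221 145 141 142 142]
148 [147 148 146 168 177 178 130 213   1  25  33  31  29  33  31  31  32  30
  26  66 152 209 207 209 147 145 144 143]
```

Emit:
{"fn": "move_arm", "kwargs": {"commands": "0 0.1 0 0.9 0 0 0; 0 0.1 0 0.9 0 0 0; 0 0.1 0 0.7 0 0 0; 0 0 0 0 0 0 0; 0 0 0 0 0 0 0; 0 0 0 0 0 0 0"}}

```text
t: 23.77
eef_pos: [0.4776, -0.305, 0.0607]
tool_rot: [0.057, 0.017, 0.998, -0.001]
contact_force: [0.7, -0.7, -0.8]
gripper_width: 0.095
```

```bash
python3 - <<'E'
from h import *
i,K,M=wrist();g=i.mean(2)
print(M[:3,3])
for r in range(85,140,3):print(r,g[r,240:324:3].astype(int))
E
```

```text
[ 0.38880045 -0.30230615  0.22561374]
85 [148 145 145 142 146 147 145 147 144 144 144 144 148 151 156 149 150 153
 154 152 144 142 141 142 141 144 148 148]
88 [146 144 143 143 143 145 149 148 147 147 144 150 152 155 157 154 149 151
 155 152 147 143 143 139 139 145 149 152]
91 [149 149 149 148 144 145 149 149 146 146 148 152 151 154 154 151 146 146
 149 147 146 146 149 143 141 144 149 151]
94 [147 153 154 150 146 150 149 146 144 146 149 149 149 149 148 148 144 140
 141 146 148 152 155 150 146 147 144 147]
97 [140 147 149 150 146 148 151 146 147 149 150 149 150 147 144 148 144 140
 138 143 146 151 155 150 147 146 144 146]
100 [136 141 143 144 144 145 145 144 146 150 151 150 148 147 148 147 144 143
 142 144 149 149 147 146 145 144 144 147]
103 [145 142 175 161 165 167 165 163 166 166 160 160 158 159 162 163 151 150
 146 146 153 154 153 143 141 141 143 141]
106 [148 142 217 217 217 216 216 217 216 217 218 217 217 216 217 218 217 216
 218 217 218 216 218 219 219 181 141 141]
109 [145 140 219 217 216 217 217 217 217 216 216 217 217 216 218 216 217 217
 217 217 216 216 218 215 218 180 141 1
[... 493 characters left out ...]
223 219 222 158 174 165  71  26  30  31  30  31  28  28  30  27
  29  40 162  92 221 219 221 143 143 144]
127 [152 152 223 220 221 157 224 221  90  25  31  32  30  30  27  29  27  29
  27  71 226  81 222 220 220 136 141 143]
130 [151 149 222 222 221 158 220 215  76  28  27  29  30  31  30  30  25  32
  25  69 218  84 220 220 220 133 140 142]
133 [144 141 223 220 220 155 215 212  43  26  31  28  28  27  26  33  30  32
  26  68 215  84 221 221 219 136 141 146]
136 [144 141 223 220 220 124 217 214  43  26  33  31  29  30  26  26  30  33
  26  68 218  82 222 219 221 137 141 146]
139 [146 143 222 222 221 124 218 217  42  29  32  25  32  29  31  28  26  25
  26  70 221  82 221 221 221 139 138 142]
```

Emit:
{"fn": "move_arm", "kwargs": {"commands": "0 -0.1 0 0 0 0 0; 0 0 0 0.2 0 0 0; 0 0 0 0.2 0 0 0; 0 0 0 0 0 0 0; 0 0 0 0 0 0 0"}}

```text
t: 24.23
eef_pos: [0.4791, -0.3048, 0.0568]
tool_rot: [0.057, 0.017, 0.998, -0.001]
contact_force: [1.0, 0.3, -1.3]
gripper_width: 0.091
```

Emit:
{"fn": "move_arm", "kwargs": {"commands": "0 0 0 0.2 0 0 0; 0 0 0 0 0 0 0; 0 0 0 0 0 0 0"}}

```text
t: 24.48
eef_pos: [0.4793, -0.3049, 0.0548]
tool_rot: [0.057, 0.017, 0.998, -0.001]
contact_force: [0.4, 0.4, -1.4]
gripper_width: 0.095
```

Emit:
{"fn": "move_arm", "kwargs": {"commands": "0 0 0 0.2 0 0 0; 0 0 0 0 0 0 0; 0 0 0 0 0 0 0"}}

```text
t: 24.73
eef_pos: [0.4796, -0.3054, 0.054]
tool_rot: [0.057, 0.018, 0.998, -0.001]
contact_force: [-4.4, 1.6, 10.8]
gripper_width: 0.092
```

Emit:
{"fn": "move_arm", "kwargs": {"commands": "0 0 0 0.2 0 0 0; 0 0 0 0 0 0 0; 0 0 0 0 0 0 0"}}

```text
t: 24.98
eef_pos: [0.4798, -0.3055, 0.0536]
tool_rot: [0.058, 0.018, 0.998, 0.0]
contact_force: [-11.5, 7.4, 32.3]
gripper_width: 0.09
```

```bash
python3 - <<'E'
from h import *
i,K,M=wrist();g=i.mean(2)
o=bot.get_obs();print(o['contact_force'],o['torque'])
for r in range(103,130,2):print(r,g[r,240:324:3].astype(int))
E
```

```text
[-10.67702871   6.49727784  31.13352581] [1.60361023 1.73320397 0.27629067]
103 [148 156 218 218 217 219 217 218 217 217 218 216 217 218 218 219 218 218
 218 218 218 218 216 219 219 220 152 141]
105 [146 167 217 217 217 218 217 218 219 218 217 218 218 218 217 218 218 218
 216 218 218 218 217 219 216 218 151 143]
107 [143 167 219 219 220 220 218 219 220 219 219 219 219 220 219 220 218 218
 219 218 218 219 218 219 218 219 150 144]
109 [143 150 168 170 168 168 168 169 169 180 179 179 178 180 181 179 190 190
 191 190 190 191 190 196 202 202 146 144]
111 [147 151 172 171 163 162 160 159 160 163 151 153 153 152 151 166 164 165
 164 162 162 160 161 158 158 161 139 143]
113 [150 148 224 223 224 187 157 156 159  66  15  16  13  12  12   7   4   9
 117 158 158 157 192 214 215 217 136 140]
115 [151 149 221 220 222 148 157 158 145  21  28  32  24  27  31  31  27  25
  17 151 157 159 190 221 221 223 137 142]
117 [150 145 222 220 221 135 164 163  82  26  31  32  30  32  32  30  30  33
  29  91 163 163 182 220 221 222 142 145]
119 [148 145 221 220 221 134 161 161  24  22  33  31  30  30  33  30  29  29
  28  27 163 163 186 221 221 223 143 144]
121 [151 153 222 221 221 127 160 159   3  27  32  30  33  27  26  32  29  32
  28  30 161 155 186 221 220 223 147 143]
123 [152 154 222 220 221 125 208 208   2  26  32  32  31  31  31  26  32  30
  26  31 190 168 166 221 222 223 144 143]
125 [155 158 222 221 221 123 223 222   2  29  31  31  30  30  32  31  35  30
  30  33 224 198 169 221 220 225 139 141]
127 [154 156 220 221 222 125 219 218   0  28  31  35  32  31  33  31  32  30
  27  36 218 194 169 221 221 223 134 141]
129 [151 154 222 222 223  94 218 217   1  27  31  31  31  31  29  34  30  33
  28  31 217 193 169 222 221 223 138 143]
```

Emit:
{"fn": "move_arm", "kwargs": {"commands": "0 0 0 -0.2 0 0 0; 0 0 0 -0.1 0 0 0; 0 0 0 0 0 0 0; 0 0 0 0 0 0 0"}}

```text
t: 25.37
eef_pos: [0.4796, -0.3052, 0.0542]
tool_rot: [0.057, 0.017, 0.998, -0.001]
contact_force: [-2.3, 0.3, 6.6]
gripper_width: 0.094
```

```bash
python3 - <<'E'
from h import *
o=bot.get_obs();print(o['eef_pos'],o['contact_force'],o['torque'])
s=bot.read_camera("side")["img"].mean(2)
print("cols",list(range(326,374,2)))
for r in range(226,266):print(r,s[r,326:374:2].astype(int))
s0=cv2.imread("pics/side0.png").mean(2);print("orig")
for r in range(226,256,2):print(r,s0[r,326:374:2].astype(int))
E
```

```text
[ 0.47959232 -0.30519758  0.05418302] [-2.32426179  0.32456533  6.56500752] [0.27286172 0.584717   0.02437275]
cols [326, 328, 330, 332, 334, 336, 338, 340, 342, 344, 346, 348, 350, 352, 354, 356, 358, 360, 362, 364, 366, 368, 370, 372]
226 [ 55  39  36  33  56  79  79  98 166 197 221 225 225 225 226 226 225 224
 222 224 224 223 223 222]
227 [ 38  33  25  33  56  75  97 164 217 225 227 226 226 227 222 226 226 223
 225 225 224 222 223 221]
228 [ 32  34  28  36  59  96 163 218 226 227 227 227 226 224 225 227 226 225
 223 223 223 222 225 222]
229 [ 30  32  42  37  68 161 215 228 228 227 227 227 227 226 225 226 225 225
 224 223 225 224 225 225]
230 [ 35  50  47  30 118 212 226 228 228 227 226 227 227 226 226 224 225 226
 223 219 225 223 222 224]
231 [ 59  58  40  23 153 225 226 228 228 227 227 226 226 226 226 226 222 225
 213 203 222 222 224 223]
232 [ 62  45  30  18 159 226 222 222 227 227 227 227 227 227 228 225 225 222
 191 184 204 224 223 223]
233 [ 41  31  20  12 184 227 226 225 227 226 228 226 227 226 226 225 226 210
 184 164 186 224 226 225]
234 [ 36  22  18  14 201 229 226 221 22
[... 4106 characters left out ...]
 220 220 219 219 218 214 212 201 194 174 140 167 214 214
 216 216 212 212 213 210]
244 [219 219 220 220 220 219 219 215 182 202 213 184 169 139 178 212 211 215
 214 215 211 213 213 214]
246 [213 222 221 219 220 218 217 216 142 148 184 163 142 187 201 213 215 216
 213 212 211 212 213 213]
248 [204 218 219 221 221 219 219 220 189 173 159 136 204 207 201 209 213 215
 211 212 212 214 213 215]
250 [211 213 219 217 220 219 221 198 179 155 130 170 201 204 205 213 214 212
 215 212 214 212 212 210]
252 [216 206 215 220 217 218 206 171 146  86 155 120 124 190 209 214 213 215
 215 212 212 212 212 212]
254 [218 205 214 216 216 208 172 144  81  67  80 147 149 196 206 215 215 212
 213 209 212 212 208 211]
```

Emit:
{"fn": "move_arm", "kwargs": {"commands": "0 0 0 -0.05 0 0 0; 0 0.08 0 0.02 0 0 0; 0 0.08 0 0.02 0 0 0; 0 0 0 0 0 0 0; 0 0 0 0 0 0 0"}}

```text
t: 25.83
eef_pos: [0.4783, -0.3049, 0.0538]
tool_rot: [0.057, 0.017, 0.998, -0.001]
contact_force: [1.3, 0.9, -0.6]
gripper_width: 0.095
```

Emit:
{"fn": "move_arm", "kwargs": {"commands": "0.15 0 0 0 0 0 0; 0.2 0 0 0 0 0 0; 0.3 0 0 0 0 0 0; 0.4 0 0 0 0 0 0; 0.6 0 0 0 0 0 0; 0.6 0 0 0 0 0 0; 0.6 0 0 0 0 0 0; 0.6 0 0 0 0 0 0; 0.6 0 0 0 0 0 0", "force": 20}}

```text
t: 26.58
eef_pos: [0.4779, -0.3049, 0.0539]
tool_rot: [0.057, 0.017, 0.998, -0.001]
contact_force: [0.5, 0.1, 1.5]
gripper_width: 0.602
```

Emit:
{"fn": "move_arm", "kwargs": {"commands": "0.6 0 0 -1 0 0 0; 0.6 0 0 -1.5 0 0 0; 0.6 0 0 -2 0 0 0; 0.6 0 0 -2.5 0 0 0; 0.6 0 0 -3 0 0 0; 0.6 0 0 -3 0 0 0; 0.6 0 0 -3 0 0 0; 0.6 0 0 -3 0 0 0; 0.6 0 0 -3 0 0 0; 0.6 0 0 0 0 0 0; 0.6 0 0 0 0 0 0; 0.6 0 0 0 0 0 0"}}

```text
t: 27.58
eef_pos: [0.4527, -0.3036, 0.2722]
tool_rot: [0.057, 0.017, 0.998, -0.0]
contact_force: [0.7, 0.1, 0.2]
gripper_width: 0.597
```

```bash
python3 - <<'E'
from h import *
o=bot.get_obs();print(o['eef_pos'],o['contact_force'])
t=bot.read_camera("top")["img"][:,:,::-1];s=bot.read_camera("side")["img"][:,:,::-1]
c=lambda i,x,y,w,h:cv2.resize(cv2.convertScaleAbs(i[y:y+h,x:x+w],alpha=1.2),(400,300),interpolation=cv2.INTER_CUBIC)
i,K,M=wrist();w=cv2.resize(i[:,:,::-1],(400,300))
cv2.imwrite("pics/f.png",np.vstack([np.hstack([c(t,222,110,100,75),c(s,255,130,100,75)]),np.hstack([w,c(s,275,220,120,90)])]))
s0=cv2.imread("pics/side0.png").mean(2);g=s.mean(2)*.95
for r in (232,234,236,238,240,246):print(r,g[r,350:374:2].astype(int),s0[r,350:374:2].astype(int))
E
```

```text
[ 0.45266714 -0.30362934  0.27223795] [0.65058452 0.13454459 0.23123676]
232 [217 216 216 216 216 215 179 184 210 215 216 215] [214 211 214 215 214 211 183 175 206 212 212 212]
234 [218 217 216 216 213 191 170 117 196 215 217 215] [213 213 215 213 209 189 164 108 191 213 213 209]
236 [217 216 218 203 194 164 131  76 176 216 215 215] [215 212 213 203 184 156 134  70 179 210 213 213]
238 [218 217 205 183 163 146 207 120 140 215 217 216] [213 214 201 175 153 159 201  96 145 212 213 212]
240 [216 209 180 160 173 215 215 191 186 217 216 217] [214 205 172 149 168 210 213 185 203 214 212 210]
246 [151 191 209 216 218 217 216 215 216 216 216 215] [142 187 201 213 215 216 213 212 211 212 213 213]
```

View pics/f.png

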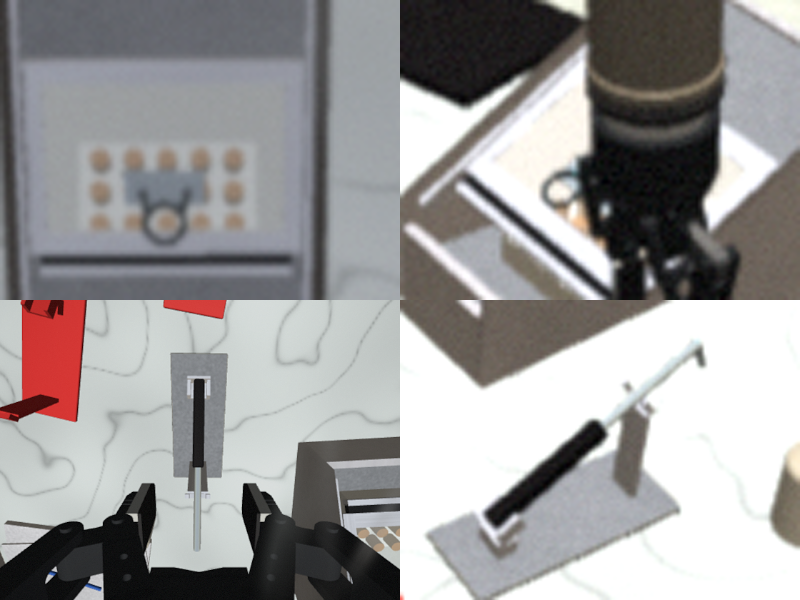

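The pole is back in its stand: side-image pixels around the rod and hook match the first picture. The ring is free, and the sash's lower edge lies against the black seal with no gap (top view, about pixel (165,255) in the crop). The arm is clear of everything, so I'm handing in.

```bash
python3 -c "
from station import bot
print(bot.hand_in())"
```

```text
the job is handed in; nothing more can be done
None
```

The sash is pulled down onto its seal, the pole is back in its stand, and I handed the job in at about 28 s.

**What I did:** I took the pole from the grey stand (not the red look-alikes) and hooked it into the ring. I drew the sash down at about 5 N sliding load until I felt the seal. I then loaded the hook to about 14.8 N, roughly 9.5 N beyond the sliding pull and under the 18 N limit. After that I unloaded, unhooked without snagging and put the pole back.

**Last checks:**
- The top view shows the sash edge against the seal with no gap and the ring free.
- The side view of the pole matches the starting picture to within about 1 pixel.
- The wrist force is about zero and the arm stands clear. Nothing I did touched the box, the bottle or the jar.

**What did not go cleanly:**
- The pole sagged about 6° in the grip, so I tilted the tool to bring it back to 30°.
- The image estimates of where the pole sat in the grip disagreed by up to about 1 cm, so I set it down by feel.
- On the way down the handle pressed the stand with about 31 N for a moment before I backed off. That was under the 40 N limit.
- After release, the force on the seal itself could not be measured. The firm press is inferred from the hook load and from the sash not appearing to spring back in the last view.

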